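# Cap a sample tube in the treadle press and count it

### The arm

A 6-joint arm with a two-finger parallel gripper is mounted at the origin on a cart in front of the work surface, level with it; the furniture and walls round the work are solid. World frame = base frame: x ahead of the robot, y to its left, z up, the work surface at z = 0. Lengths are in mm, angles in rad, forces in N, time in s.
With the tool pointing down it reaches from about 350 to 975 mm from the base axis. Payload 7.1 kg.
Tool frame: the origin (TCP) lies at the very end of the fingers, on their centre line; the grasp point (between the pads) lies 19 mm behind it; z points along the fingers, y is the direction in which the jaws open and shut (so a half turn about z gives the same grasp; the last joint's range is limited). The gripper opens to 88 mm and grips with 3 to 60 N. Pads are 20 mm wide; open, the fingers measure 115 mm over their backs; the gripper's body (75 mm by 178 mm) begins 61 mm behind the grasp point.
Start: joints at [1.26, 0.423, 1.63, -0, 1.089, -0.019], TCP at [179.766, 598.572, 222.675] pointing down, gripper open.
Joint ranges: [-3, 3], [-0.9, 2.11], [0.09, 2.58], [-1.31, 4.45], [0.11, 2.69], [-2.54, 2.54]. Speed limits (rad/s): [2.39, 2.39, 3.01, 3.14, 3.14, 3.14].

### API

Orientations are given as a rotation vector (axis times angle).
In Python, from workcell import * gives the robot as it stands.
- The arm moves only by the tool play_rows, never from a script. Its argument "plan" is text: rows parted by semicolons, each of 7 numbers parted by spaces: the finger opening in cm, from 0 to 8.78, then the shift along the tool's x, y, z in cm, then the turn, a rotation vector about the tool's x, y, z in degrees. A call has 1 to 20 rows; each row shifts and turns the commanded pose from where the row before left it, along the tool's axes as they then stand; what a row does not reach is not made up. A row lasts 1/8 s, in which the tool goes at most 62.5 mm and 10.7 degrees, less where a joint would pass 70% of its speed; a pose out of reach is approached as far as the arm can. A call is refused whole if a number of a shift passes 6.25 or a number of a turn 10.7, either way. A call with a gripper value outside its range is refused whole. The fingers move at their own pace and stop on an object; the grip force is fixed at half the most. Time passes only in rows, so rows that do not move let the fingers close. It gives the time, the measured TCP pose, the force and the opening at its end, in the units of the state.
- get_obs(): the state, without advancing time (a new reading comes with each control period).
- get_image(name): name is "side" or "top"; returns a dict with "pixels" (384x512x3 uint8, red, green, blue), "range_z" (384x512 float32, mm along the optical axis (not along the pixel's ray), 0 where there is no reading), "fx", "fy", "cx", "cy" (pixels), "eye" and "attitude" of the camera in the world. Camera axes: x right, y down, z forward; pixel columns grow to the right and rows downward; lengths in mm; the calibration is good to about 2 mm. A picture is of the moment at which its call begins.
- close_job(): hands the job in, once; it reports no verdict.
The state is a dict: "t": time; "qpos": joint angles; "qvel": joint speeds; "joint_torque": joint torques, N m; "ee_pos": TCP position; "orientation": TCP orientation; "ft_force": force on the tool from outside, world axes, zero at the start; "moment": the same for the moment, N m; "width": finger opening in mm.
Only numpy, scipy, OpenCV 4.12 (cv2) and the standard library are available. Lean on these libraries where they do the work, as an engineer would, in place of code of your own. Each camera call takes 0.05 s, during which the arm holds its last target. There are 200 camera calls.

### The job

Lay the sample tube whose red cap is only started in the cradle of the capping press, red cap towards the ram, and press the treadle right down to its stop so that the ram pushes the cap fully home. Then let the treadle up, lay the capped tube back in a lane of the sample tray, and count it: swing the lever of the tally counter to its stop and let it spring back. Do not disturb the tube that is already capped, the small beaker or the marker pen.

Things in the scene. Friction and masses are not known exactly. Their poses are not given: they have to be found in the camera images.
- tube: sample tube to be capped: white, 40 mm diameter, lying, paper label round the middle (grip here), black cap on its -x end, red cap only started on its +x end (a blue ring shows beside it); caps 45 mm diameter. Origin on the axis near mid-length, 23 mm above the tray floor; x to the red cap. Black face 72 mm from origin, red face 76 mm (66 when home). Roll is of no account. 0.24 kg
- tube_cap (a joint): how far the red cap has been pushed onto that tube (m): about 0 = only started, 0.010 = fully home (about 16 N along the axis moves it; it stays where it is left)
- tube_done: a second sample tube of the same kind, already capped at both ends (no blue ring shows), lying in another lane of the tray; same origin and axes, red face 66 mm from the origin
- tray: grey sample tray, 180 x 236 mm, fixed on 5 mm feet; origin at the centre of its underside, x along the lanes, floor top at 4 mm. Three lanes at y = -72, 0, +72 mm, each with two low ribs (top 9.5 mm) that stop rolling; side walls 12 mm, end walls 20 mm high. The +72 mm lane is empty; the two tubes lie in the others, either way round
- press_cradle (a point): blue capping press, fixed; this point is where the tube's origin belongs: on the axis of its two white V-blocks (12 mm thick, at x = -36 and +31 mm), 70 mm above the bench, x along the cradle to the ram, z up. Anvil face at x = -80 mm, withdrawn ram face at +84 mm: 8 mm play each way, taken up by the ram. Anvil and guide block reach 96 mm above the bench
- treadle_pad (a point): centre of the top of the black ribbed treadle pad (58 x 62 mm), beside the cradle on its +y side. The treadle is hinged on a cross shaft behind (150 mm to press +x, 20 mm above the bench); the pad starts about 96 mm above the bench and goes down 73 mm to its stop
- press_treadle (a joint): treadle angle (rad): 0 = up (spring return), 0.51 = down at its stop. It drives the ram 25.5 mm; about 12 N on the pad at the end of the stroke with a tube loaded
- lever_tab (a point): centre of the black finger tab (24 x 9 x 30 mm) at the top of the lever of the steel tally counter, which stands at the front of the bench. Counter base 70 x 86 mm, housing 51 mm high
- tally_lever (a joint): tally counter lever angle (rad): 0 = at rest, tab leaning to the counter's +y side (left seen from the robot); 0.9 = at its stop, tab over to the -y side (right). Sprung, about 4 N at the tab; pivot 30 mm above the bench, tab 80 mm from the pivot
- tally: the tally counter's body, fixed to the bench; origin at the centre of its underside; the lever swings in its y-z plane 24 mm to +x of the origin
- marker: white marker pen with a black cap, 135 mm, bystander
- small_beaker: glass beaker 60 mm high, bystander
- tube_red_end (a point): point on the axis of the tube to be capped, 50 mm from its origin towards the red cap (beside the blue ring): tells which way round the tube lies

How it is judged:
By the outcome, as a careful person would: the job done as asked, in the order asked, and still so for the second after the job is handed in, with the robot touching nothing.
It also fails if it takes over 72 s, if anything falls off the work surface, if the arm or the gripper's body presses on something with over 40 N, if the wrist force passes 120 N, or if a joint passes its speed limit or range.

## Working session

There is one attempt and no reset: what is moved stays moved. The work goes in short steps, Python scripts to look and compute and a tool call to move; the robot and the scene stay as the last step left them, time stands still between calls to the robot, and variables do not carry over. Pictures are saved under pics/ and viewed, about 8 in all and at most 12, crops included, and the job is handed in when it is done.

Besides the shell and the picture viewer there is one more tool, called by a JSON object that holds its "api" and its "payload", one argument or row to a line. play_rows: Moves the arm, as the interface text tells. Its arguments: {"type":"object","properties":{"plan":{"type":"string"}},"required":["plan"]}

```bash
mkdir -p pics; ls; cat > h.py <<'E'
from workcell import *
import numpy as np, cv2
from scipy.spatial.transform import Rotation as R
def grab(n):
    im=get_image(n)
    a=np.array(im["attitude"],float)
    im["R"]=a if a.shape==(3,3) else (R.from_rotvec(a).as_matrix() if a.size==3 else None)
    return im
def cloud(im):
    z=im["range_z"]; v,u=np.mgrid[:z.shape[0],:z.shape[1]]
    p=np.stack([(u-im["cx"])/im["fx"]*z,(v-im["cy"])/im["fy"]*z,z],-1)
    p=p@im["R"].T+np.array(im["eye"]); p[z==0]=np.nan
    return p
E
python3 - <<'E'
from h import *
for n in("top","side"):
    im=grab(n); print(n,im["eye"],im["attitude"],im["fx"],im["cx"],im["cy"])
    cv2.imwrite(f"pics/{n}0.png",cv2.cvtColor(im["pixels"],cv2.COLOR_RGB2BGR)); np.savez(f"{n}0.npz",p=cloud(im),rgb=im["pixels"])
print(get_obs())
E
```

```text
pics
top [ 258.35328785    8.90005286 1550.81189627] [-2.12412097  2.10643963 -0.21627485] 395.3032658883914 253.8593774021533 196.8489404682311
side [  267.76345895 -1103.65706576  1028.92995862] [-2.23606355  0.32930871 -0.12624076] 400.1580853324836 253.34178215923106 196.58615421410136
{'t': 0.1, 'qpos': array([ 1.25995743e+00,  4.23750641e-01,  1.63061570e+00, -1.78782625e-05,
        1.08860220e+00, -1.89762792e-02]), 'qvel': array([-0.00105253, -0.00302736, -0.00296194,  0.00017567, -0.00071425,
        0.00105217]), 'joint_torque': array([ 9.07719732e-04, -5.45617282e+01, -2.74326164e+01,  6.45196787e-02,
        1.87918218e-02, -4.29430622e-05]), 'ee_pos': array([179.6460112 , 598.09560525, 221.98720069]), 'orientation': array([-4.56787666e-01, -3.10799355e+00,  2.13586023e-03]), 'ft_force': array([ 0.20302113, -0.00496177,  0.33168515]), 'moment': array([-0.00765481, -0.02069226, -0.02288923]), 'width': 87.61963774724697}
```

View pics/top0.png

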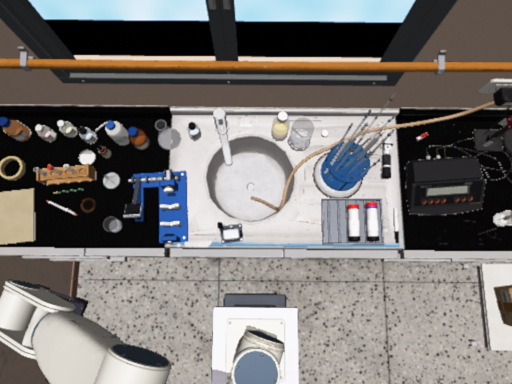

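View pics/side0.png

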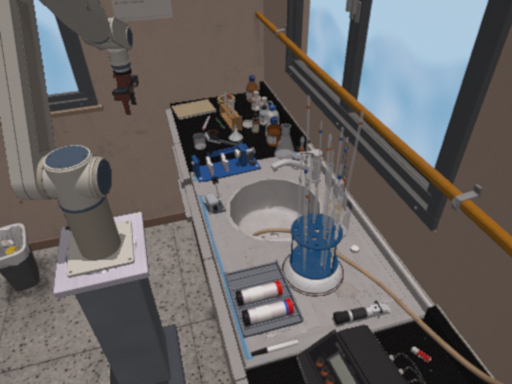

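```bash
python3 - <<'E'
import cv2,numpy as np
t=cv2.imread("pics/top0.png"); s=cv2.imread("pics/side0.png")
f=lambda i,x,y,w,h,k:cv2.resize(i[y:y+h,x:x+w],(w*k,h*k),interpolation=cv2.INTER_CUBIC)
a=np.hstack([f(t,115,165,80,80,5),f(t,318,190,80,80,5)])
b=np.hstack([f(s,185,140,80,40,5),f(t,215,215,80,40,5)])
cv2.imwrite("pics/c1.png",np.vstack([a,b]))
d=np.load("top0.npz"); p=d["p"]
hsv=cv2.cvtColor(d["rgb"],cv2.COLOR_RGB2HSV)
H,S,V=cv2.split(hsv)
def comp(m,nm,mn=6):
    n,l,st,c=cv2.connectedComponentsWithStats(m.astype(np.uint8))
    for i in range(1,n):
        if st[i,4]>=mn:
            q=p[l==i]; print(nm,st[i],np.nanmedian(q,0).round(1),"min",np.nanmin(q,0).round(),"max",np.nanmax(q,0).round())
roi=np.zeros(H.shape,bool); roi[160:250,115:400]=1
comp(roi&(S>120)&((H<8)|(H>172))&(V>80),"red")
comp(roi&(S>120)&(H>105)&(H<130)&(V>80),"blue",4)
tr=np.zeros_like(roi); tr[195:245,320:384]=1
comp(tr&(S<40)&(V>200),"white",40)
for n in ("top0","side0"):
  q=np.load(n+".npz")["p"].reshape(-1,3)
  for nm,b in {"tray":(250,520,-420,-180,2,80),"tally":(150,350,30,150,5,130)}.items():
    w=q[(q[:,0]>b[0])&(q[:,0]<b[1])&(q[:,1]>b[2])&(q[:,1]<b[3])&(q[:,2]>b[4])&(q[:,2]<b[5])]
    if len(w): print(n,nm,len(w),w.min(0).round(),w.max(0).round())
E
```

```text
red [366 202  11   5  42] [ 543.6 -442.3   55. ] min [ 535. -466.   40.] max [ 550. -426.   63.]
red [347 204  12   5  44] [ 533.1 -371.5   54.3] min [ 526. -396.   35.] max [ 541. -353.   65.]
blue [322 160  48  30 963] [ 630.5 -314.4  193.7] min [ 592. -403.   56.] max [ 714. -248.  330.]
blue [ 135  171   53   72 1666] [539.5 327.5  13.2] min [392. 266.  -5.] max [679. 476. 102.]
blue [133 172  33   6 138] [661.4 431.4  13.9] min [647. 355.   4.] max [674. 496.  65.]
blue [133 184   2   5   9] [613.9 490.2  14.7] min [602. 475.  -5.] max [623. 496.  51.]
blue [367 207  10   1  10] [ 530.2 -444.    52.3] min [ 528. -464.   45.] max [ 531. -430.   63.]
white [320 195   9  49  83] [ 517.4 -254.7    5. ] min [ 394. -288.   -3.] max [ 588. -250.   37.]
white [350 195  34  21 124] [ 581.4 -463.3    4.4] min [ 507. -510.   -4.] max [ 589. -369.   32.]
white [349 209  10  27 239] [ 470.8 -373.5   52.5] min [ 421. -403.    8.] max [ 522. -357.   62.]
white [368 208  10  28 257] [ 472.5 -445.3   52. ] min [ 421. -477.   10.] max [ 526. -429.   63.]
top0 tray 2065 [ 375. -420.    2.] [ 520. -180.   64.]
top0 tally 1 [151.  95.   6.] [151.  95.   6.]
side0 tray 2333 [ 375. -419.    2.] [ 520. -180.   59.]
```

View pics/c1.png

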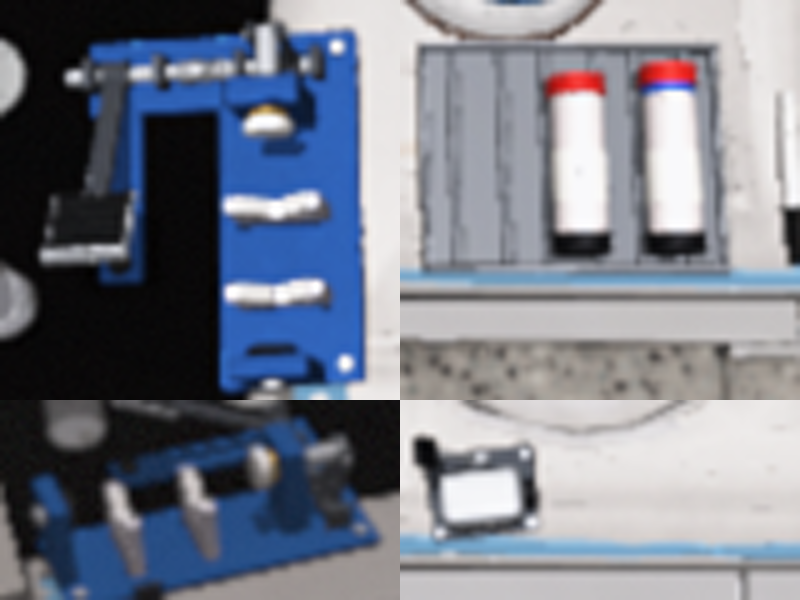

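```bash
python3 - <<'E'
import cv2,numpy as np
np.set_printoptions(suppress=True,precision=1,linewidth=200)
from scipy import ndimage
d=np.load("top0.npz"); p=d["p"]; H,S,V=cv2.split(cv2.cvtColor(d["rgb"],cv2.COLOR_RGB2HSV))
def st(m,nm):
    q=p[m]; q=q[~np.isnan(q[:,0])]; print(nm,len(q),"med",np.median(q,0),"min",q.min(0),"max",q.max(0)); return q
def roi(x0,x1,y0,y1):
    r=np.zeros(H.shape,bool); r[y0:y1+1,x0:x1+1]=1; return r
w=(S<70)&(V>150)
for nm,r in dict(vb_ram=roi(158,180,202,210),vb_anv=roi(158,180,219,227),ram=roi(160,176,186,193)).items():
    st(roi(*[0]*4)|(r&w),nm)
    v,u=np.nonzero(r&w); 
    for k in sorted(set(u)): 
        q=p[v[u==k],k]; print("   u",k,np.nanmean(q[np.nanargmax(q[:,2]):][:1],0),"vmean",v[u==k].mean())
dark=(V<110)
st(roi(124,141,204,215)&(p[...,2]>70),"treadle")
print(p[205:216,132]); print(p[209,122:144])
# tally
r=roi(215,245,220,244)
for lo,hi in((20,44),(44,58),(58,130)):
    st(r&(p[...,2]>lo)&(p[...,2]<hi),f"tally{lo}")
print(p[222:228,216:224,:].reshape(-1,3)[:48])
E
```

```text
vb_ram 72 med [528.7 336.5  59.3] min [521.3 297.4  23.9] max [932.  645.4 683.2]
   u 160 [524.5 365.9  67.1] vmean 206.0
   u 161 [532.5 362.8  65.9] vmean 205.5
   u 162 [523.7 357.1  71.8] vmean 205.5
   u 163 [524.9 354.9  65.2] vmean 205.5
   u 164 [525.5 351.8  62.1] vmean 205.5
   u 165 [533.  347.9  64. ] vmean 205.5
   u 166 [525.7 344.3  61.1] vmean 206.0
   u 167 [523.2 341.9  53.8] vmean 206.0
   u 168 [531.6 339.2  50.6] vmean 206.0
   u 169 [532.4 336.3  46.2] vmean 206.5
   u 170 [533.1 333.1  43. ] vmean 206.5
   u 171 [528.1 327.8  48.8] vmean 206.5
   u 172 [534.4 322.5  57.5] vmean 205.5
   u 173 [533.7 317.9  61.4] vmean 205.5
   u 174 [528.7 312.6  67.8] vmean 205.5
   u 175 [536.1 308.7  69.7] vmean 204.5
   u 176 [532.6 305.1  67.8] vmean 204.5
   u 177 [527.6 299.9  74.2] vmean 204.5
   u 178 [532.6 297.4  68.1] vmean 205.0
vb_anv 73 med [460.5 330.9  58.4] min [454.6 292.4  20.8] max [932.  645.4 683.2]
   u 160 [459.1 361.9  68.4] vmean 223.0
   u 161 [462.4 357.5  71.8] vmean 223.5
   u 162 [455.2 353.9  69.6] vmean 223.5
   u 163 [462.9 350.7  69. ] vmean
[... 2448 characters left out ...]
  4. ]
 [469.6 128.9   6.3]
 [466.  156.8   1.4]
 [450.9 142.4 114.6]
 [450.4 138.3 118.6]
 [451.1 135.1 113.5]
 [451.8 131.9 108.5]
 [452.4 128.6 104.1]
 [466.1 133.1   2.6]
 [465.7 128.9   5.3]
 [462.2 156.8   0.1]
 [446.7 141.9 118.6]
 [447.2 138.6 114.6]
 [447.  134.8 116.9]
 [448.4 132.  106.4]
 [449.1 128.8 100.7]
 [449.9 125.6  94.9]
 [450.7 122.3  89.6]
 [458.1 156.6   1.2]
 [443.8 142.4 112.1]
 [443.  138.2 118.6]
 [444.5 135.5 107.7]
 [445.1 132.2 103.4]
 [445.4 128.7 100.8]
 [446.1 125.4  95.9]
 [449.3 123.6  71.6]
 [453.7 156.1   5.1]
 [439.8 142.  115.3]
 [439.9 138.4 114.5]
 [440.3 135.  111.8]
 [441.3 132.  103.8]
 [441.3 128.3 104.3]
 [443.6 126.1  86.6]
 [453.7 128.5   6.5]]
```

```bash
cat >> h.py <<'E'
def ray(im,u,v,z):
    d=im["R"]@np.array([(u-im["cx"])/im["fx"],(v-im["cy"])/im["fy"],1.]); e=np.array(im["eye"])
    return e+d*(z-e[2])/d[2]
def delta(pos,yaw):
    "cm shift in tool axes, deg turn about tool axes, to tool-down with tool y at yaw deg from world y"
    o=get_obs(); T=R.from_rotvec(o["orientation"])
    c,s=np.cos(np.radians(yaw)),np.sin(np.radians(yaw))
    G=R.from_matrix(np.array([[-c,-s,0],[-s,c,0],[0,0,-1]]).T)
    print("t",round(o["t"],2),"at",o["ee_pos"].round(1),"w",round(o["width"],1),"F",o["ft_force"].round(1),"q",o["qpos"].round(2))
    print("shift(tool now) cm",(T.inv().apply(np.array(pos)-o["ee_pos"])/10).round(2),"shift(tool goal)",(G.inv().apply(np.array(pos)-o["ee_pos"])/10).round(2),"turn deg",np.degrees((T.inv()*G).as_rotvec()).round(2))
E
python3 - <<'E'
from h import *
im=grab("top"); H,S,V=cv2.split(cv2.cvtColor(im["pixels"],cv2.COLOR_RGB2HSV))
for nm,(u0,u1) in dict(tube=(360,384),done=(341,360)).items():
    for v in range(198,246):
        pass
    sub=slice(u0,u1)
    red=(S>120)&((H<8)|(H>172))&(V>80); white=(S<60)&(V>170); blk=(V<60)
    for n,m in dict(red=red,white=white,black=blk).items():
        mm=np.zeros_like(m); mm[200:243,sub]=m[200:243,sub]
        k,l,st,c=cv2.connectedComponentsWithStats(mm.astype(np.uint8)); i=1+np.argmax(st[1:,4])
        x,y,w,h,a=st[i]; cu=c[i][0]
        print(nm,n,st[i],"centroid@35",ray(im,*c[i],40).round(1)[:2],"top edge@50",ray(im,cu,y-.5,50).round(1)[:2],"bot",ray(im,cu,y+h-.5,45).round(1)[:2])
for u,v in((321.6,199),(381.6,199),(322,244),(383.6,244)): print(ray(im,u,v,22).round(1))
delta([473,-445,180],2)
E
```

```text
tube red [366 202  11   5  42] centroid@35 [ 545.5 -447.4] top edge@50 [ 552.2 -444.9] bot [ 533.4 -445.4]
tube white [367 208  12  28 289] centroid@35 [ 473.9 -450.3] top edge@50 [ 528.6 -450.2] bot [ 421.1 -446.1]
tube black [367 237  12   4  47] centroid@35 [ 410.2 -445.9] top edge@50 [ 416.7 -443.2] bot [ 402.  -443.9]
done red [347 204  12   5  44] centroid@35 [ 535.8 -375.6] top edge@50 [ 543.7 -373.5] bot [ 525.  -373.9]
done white [349 208  11  28 283] centroid@35 [ 473.2 -378. ] top edge@50 [ 528.  -377.9] bot [ 420.5 -374.5]
done black [348 237  12   4  46] centroid@35 [ 409.8 -373.7] top edge@50 [ 416.1 -371.4] bot [ 401.4 -372.1]
[ 566.  -258.9   22. ]
[ 568.1 -495.8   22. ]
[ 389.1 -255.8   22. ]
[ 391.1 -493.4   22. ]
t 0.15 at [179.7 598.2 222.1] w 87.8 F [-0.5  0.  -0.3] q [ 1.26  0.42  1.63 -0.    1.09 -0.02]
shift(tool now) cm [-58.1  -91.47   4.31] shift(tool goal) [ -25.67 -105.28    4.21] turn deg [-7.000e-02 -1.000e-02 -1.872e+01]
```

{"api": "play_rows", "payload": {
  "plan": "5.8 0 0 0 0 0 -9.4; 5.8 0 0 0 0 0 -9.4; 5.8 -5 0 0 0 0 0; 5.8 -5 0 0 0 0 0; 5.8 -5 0 0 0 0 0; 5.8 -5 0 0 0 0 0; 5.8 -4 0 0 0 0 0; 5.8 0 0 0 0 0 0"
}}

```text
t: 1.15
ee_pos: [422.3, 606.5, 221.8]
orientation: [-0.052, 3.141, -0.001]
ft_force: [-0.4, -0.7, -0.4]
width: 58.2
```

{"api": "play_rows", "payload": {
  "plan": "5.8 -2 -5 0 0 0 2.6; 5.8 -2 -5 0 0 0 0; 5.8 -1 -5.5 0 0 0 0; 5.8 0 -5.5 0 0 0 0; 5.8 0 -5.5 0 0 0 0; 5.8 0 -5.5 0 0 0 0; 5.8 0 -5.5 0 0 0 0; 5.8 0 -5.5 0 0 0 0; 5.8 0 -5.5 0 0 0 0; 5.8 0 -5.5 0 0 0 0; 5.8 0 -5.5 0 0 0 0; 5.8 0 -5.5 0 0 0 0; 5.8 0 -5.5 0 0 0 0; 5.8 0 -5.5 0 0 0 0; 5.8 0 -5.5 0 0 0 0; 5.8 0 -5.5 0 0 0 0; 5.8 0 -5.5 0 0 0 0; 5.8 0 -5.5 0 0 0 0; 5.8 0 -5 0 0 0 0; 5.8 0 0 0 0 0 0"
}}

```text
t: 3.65
ee_pos: [462.3, -424.0, 222.3]
orientation: [0.018, 3.141, -0.0]
ft_force: [-0.0, 0.2, 0.4]
width: 58.0
```

```bash
python3 - <<'E'
from h import *
delta([475,-446.5,100],-0.7)
im=grab("top"); H,S,V=cv2.split(cv2.cvtColor(im["pixels"],cv2.COLOR_RGB2HSV))
w=((S<70)&(V>150)).astype(np.uint8)
for y0,y1,z in((200,211,66),(217,229,66)):
    m=np.zeros_like(w); m[y0:y1,157:181]=w[y0:y1,157:181]
    v,u=np.nonzero(m); print("vblock",u.min(),u.max(),ray(im,u.min()-.5,v.mean(),z).round(1),ray(im,u.max()+.5,v.mean(),z).round(1),ray(im,u.mean(),v.mean(),60).round(1))
b=((S>120)&(H>105)&(H<130)&(V>60)).astype(np.uint8); m=np.zeros_like(b); m[170:243,155:195]=b[170:243,155:195]
pts=[]
for v in range(178,240):
    r=np.nonzero(m[v])[0]; pts.append(ray(im,r.max()+.5,v,8)[:2])
pts=np.array(pts); l=np.polyfit(pts[:,0],pts[:,1],1); print("right plate edge yaw",np.degrees(np.arctan(l[0])),"y at x=497",np.polyval(l,497), np.abs(np.polyval(l,pts[:,0])-pts[:,1]).max())
g=cv2.resize(cv2.cvtColor(im["pixels"],cv2.COLOR_RGB2BGR)[165:265,290:410],None,fx=5,fy=5,interpolation=2); cv2.imwrite("pics/c2.png",g)
E
```

```text
t 3.65 at [ 462.3 -424.   222.3] w 58.0 F [-0.   0.2  0.4] q [-0.76  0.43  1.63 -0.    1.09 -2.32]
shift(tool now) cm [-1.3  -2.23 12.23] shift(tool goal) [-1.3  -2.24 12.23] turn deg [-0.01  0.01  0.03]
vblock 160 178 [526.4 368.1  66. ] [527.  295.7  66. ] [527.8 333.4  60. ]
vblock 160 179 [459.8 364.4  66. ] [460.5 288.8  66. ] [461.  327.1  60. ]
right plate edge yaw 4.266776330637874 y at x=497 272.178291109984 2.2252993605905544
```

View pics/c2.png

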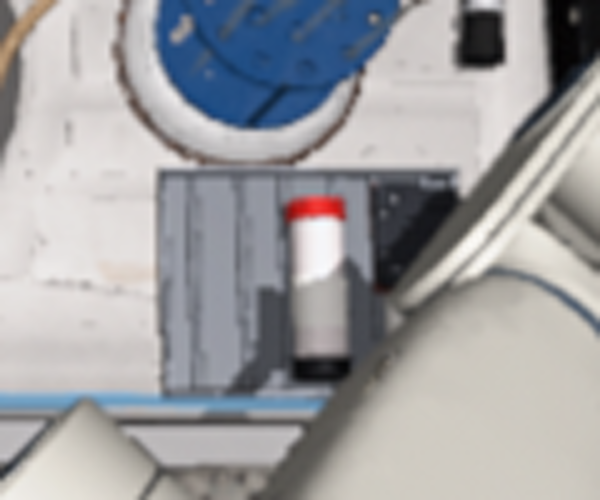

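{"api": "play_rows", "payload": {
  "plan": "5.8 -1.3 -2.2 4 0 0 0; 5.8 0 0 5 0 0 0; 5.8 0 0 3.2 0 0 0; 5.8 0 0 3 0 0 0; 5.8 0 0 2 0 0 0; 5.8 0 0 0 0 0 0"
}}

```text
t: 4.45
ee_pos: [474.9, -442.4, 49.5]
orientation: [-0.013, -3.139, -0.003]
ft_force: [0.4, -0.6, 0.7]
width: 57.9
```

```bash
python3 - <<'E'
from h import *
delta([475,-446.5,17.5],-0.7)
im=grab("side")
g=cv2.resize(cv2.cvtColor(im["pixels"],cv2.COLOR_RGB2BGR)[230:350,205:325],None,fx=5,fy=5,interpolation=2); cv2.imwrite("pics/c3.png",g)
E
```

```text
t 4.45 at [ 474.9 -442.4   49.5] w 57.9 F [ 0.4 -0.6  0.7] q [-0.77  0.68  1.66  0.    0.81 -2.33]
shift(tool now) cm [-0.02 -0.42  3.2 ] shift(tool goal) [-0.02 -0.41  3.2 ] turn deg [ 0.13 -0.12  0.24]
```

View pics/c3.png

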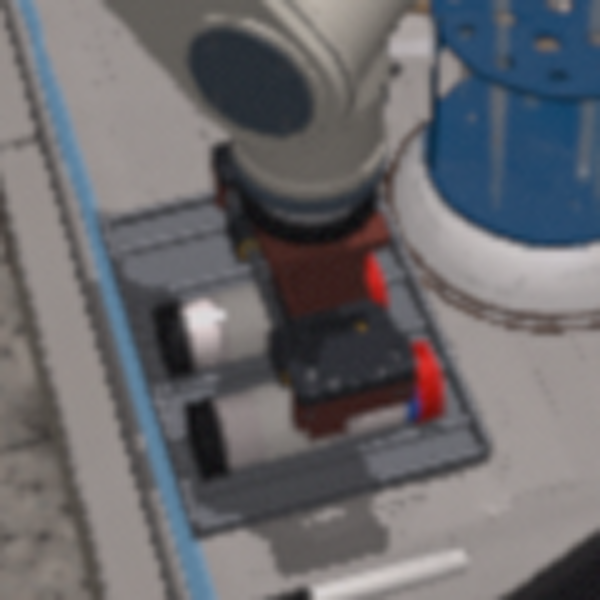

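{"api": "play_rows", "payload": {
  "plan": "5.8 0 -0.4 0.8 0 0 0; 5.8 0 0 1.2 0 0 0; 5.8 0 0 1.2 0 0 0; 5.8 0 0 0 0 0 0"
}}

```text
t: 5.0
ee_pos: [474.5, -447.6, 17.2]
orientation: [-0.015, -3.14, -0.003]
ft_force: [0.5, 0.1, 0.4]
width: 57.7
```

{"api": "play_rows", "payload": {
  "plan": "3.5 0 0 0 0 0 0; 3.5 0 0 0 0 0 0; 3.5 0 0 0 0 0 0; 3.5 0 0 0 0 0 0; 3.5 0 0 0 0 0 0; 3.5 0 0 -1 0 0 0; 3.5 0 0 -2 0 0 0; 3.5 0 0 -4 0 0 0; 3.5 0 0 -5 0 0 0; 3.5 0 0 -5 0 0 0; 3.5 0 0 0 0 0 0"
}}

```text
t: 6.38
ee_pos: [477.4, -450.3, 194.9]
orientation: [0.014, 3.135, -0.011]
ft_force: [-0.1, -0.2, -2.8]
width: 39.8
```

```bash
python3 - <<'E'
from h import *
delta([496.5,329.7,180],4.2)
im=grab("side")
g=cv2.resize(cv2.cvtColor(im["pixels"],cv2.COLOR_RGB2BGR)[200:320,205:325],None,fx=5,fy=5,interpolation=2); cv2.imwrite("pics/c4.png",g)
E
```

```text
t 6.38 at [ 477.4 -450.3  194.9] w 39.8 F [-0.1 -0.2 -2.8] q [-0.77  0.49  1.58 -0.    1.05 -2.34]
shift(tool now) cm [-1.2  78.03  0.97] shift(tool goal) [-7.62 77.66  1.49] turn deg [-0.41  0.39 -4.72]
```

View pics/c4.png

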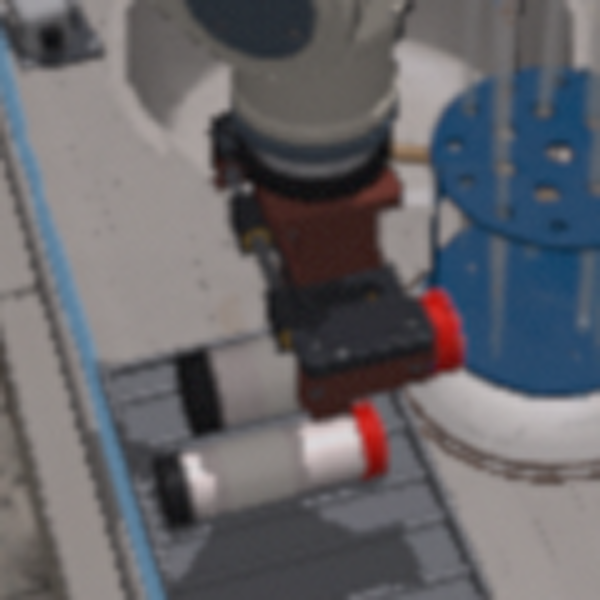

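```bash
python3 - <<'E'
from h import *
im=grab("side"); p=cloud(im); H,S,V=cv2.split(cv2.cvtColor(im["pixels"],cv2.COLOR_RGB2HSV))
red=(S>120)&((H<8)|(H>172))&(V>80)
q=p[red&(p[...,2]>150)&(p[...,1]<-380)]; print("red",len(q),np.percentile(q,[3,50,97],axis=0).round(1))
dk=(V<75)&(p[...,2]>175)&(p[...,2]<240)&(p[...,0]<440)&(p[...,1]<-400)&(p[...,1]>-500); q=p[dk]; print("blk",len(q),np.percentile(q,[3,50,97],axis=0).round(1))
wh=(S<60)&(V>110)&(p[...,2]>175)&(p[...,2]<240)&(p[...,0]<440)&(p[...,1]<-400)&(p[...,1]>-500); q=p[wh]; print("wht",len(q),np.percentile(q,[3,50,97],axis=0).round(1))
E
```

```text
red 108 [[ 489.  -534.1  208.3]
 [ 540.7 -468.2  228.2]
 [ 550.  -441.3  363.4]]
blk 127 [[ 405.  -472.4  195.6]
 [ 410.6 -460.4  219.2]
 [ 419.  -432.8  230.2]]
wht 91 [[ 423.1 -469.   208.9]
 [ 431.3 -459.3  222.5]
 [ 439.1 -442.5  228.6]]
```

{"api": "play_rows", "payload": {
  "plan": "3.5 0 2.5 0 0 0 0; 3.5 0 5 0 0 0 0; 3.5 0 5 0 0 0 0; 3.5 0 5 0 0 0 0; 3.5 0 5 0 0 0 0; 3.5 0 5 0 0 0 0; 3.5 0 5 0 0 0 -2.5; 3.5 0 5 0 0 0 -2.4; 3.5 -0.8 5 0 0 0 0; 3.5 -0.8 5 0 0 0 0; 3.5 -0.8 5 0 0 0 0; 3.5 -0.8 5 0 0 0 0; 3.5 -0.8 5 0 0 0 0; 3.5 0 5 0 0 0 0; 3.5 0 5 0 0 0 0; 3.5 0 3 0 0 0 0; 3.5 0 1 0 0 0 0; 3.5 0 0 0 0 0 0; 3.5 0 0 0 0 0 0"
}}

```text
t: 8.85
ee_pos: [486.4, 317.3, 188.1]
orientation: [0.119, -3.138, 0.001]
ft_force: [-0.6, 0.3, -2.6]
width: 39.6
```

```bash
python3 - <<'E'
from h import *
delta([498,329.7,100],4.2)
E
```

```text
t 8.85 at [486.4 317.3 188.1] w 39.6 F [-0.6  0.3 -2.6] q [ 0.56  0.4   1.76 -0.    0.99 -1.09]
shift(tool now) cm [-1.27  1.16  8.81] shift(tool goal) [-1.25  1.15  8.81] turn deg [-0.05 -0.07  0.13]
```

{"api": "play_rows", "payload": {
  "plan": "3.5 -1.25 1.15 2 0 0 0.1; 3.5 0 0 3 0 0 0; 3.5 0 0 3 0 0 0; 3.5 0 0 0 0 0 0; 3.5 0 0 0 0 0 0"
}}

```text
t: 9.48
ee_pos: [498.9, 330.6, 109.6]
orientation: [-0.116, 3.139, 0.001]
ft_force: [0.9, 1.2, -1.1]
width: 39.2
```

```bash
python3 - <<'E'
from h import *
delta([498,329.7,55.5],4.2)
im=grab("side"); im2=grab("top"); f=lambda i,x,y:cv2.resize(cv2.cvtColor(i["pixels"],cv2.COLOR_RGB2BGR)[y:y+100,x:x+80],None,fx=5,fy=5,interpolation=2); cv2.imwrite("pics/c5.png",np.hstack([f(im,180,100),f(im2,130,165)]))
p=cloud(im); H,S,V=cv2.split(cv2.cvtColor(im["pixels"],cv2.COLOR_RGB2HSV))
red=(S>120)&((H<8)|(H>172))&(V>80)
q=p[red&(p[...,2]>90)&(p[...,1]>250)&(p[...,2]<170)]; print("red",len(q),np.percentile(q,[3,50,97],axis=0).round(1))
E
```

```text
t 9.47 at [498.9 330.6 109.6] w 39.2 F [ 0.9  1.2 -1.1] q [ 0.57  0.53  1.76 -0.    0.85 -1.08]
shift(tool now) cm [ 0.1  -0.09  5.41] shift(tool goal) [ 0.1  -0.09  5.41] turn deg [0.02 0.05 0.03]
red 33 [[563.2 310.7 121.6]
 [569.9 322.4 139.4]
 [659.6 768.  148.8]]
```

View pics/c5.png

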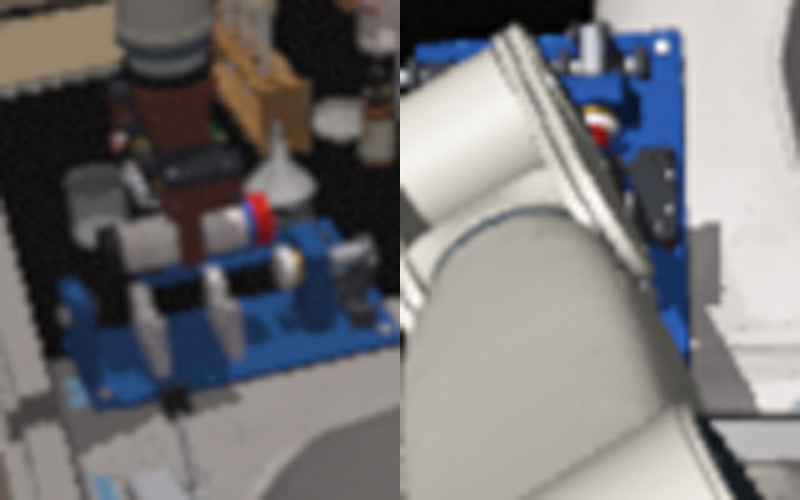

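{"api": "play_rows", "payload": {
  "plan": "3.5 0.1 -0.1 1.5 0 0 0; 3.5 0 0 1.5 0 0 0; 3.5 0 0 1.3 0 0 0; 3.5 0 0 0.6 0 0 0; 3.5 0 0 0 0 0 0; 3.5 0 0 0 0 0 0"
}}

```text
t: 10.32
ee_pos: [497.5, 330.1, 59.9]
orientation: [-0.117, 3.139, 0.0]
ft_force: [0.6, 0.1, -3.3]
width: 39.3
```

{"api": "play_rows", "payload": {
  "plan": "3.5 0 0 0.3 0 0 0; 3.5 0 0 0 0 0 0; 3.5 0 0 0.2 0 0 0; 3.5 0 0 0 0 0 0"
}}

```text
t: 10.82
ee_pos: [497.7, 330.7, 55.4]
orientation: [-0.117, 3.138, 0.002]
ft_force: [-1.7, 3.4, 3.7]
width: 39.5
```

{"api": "play_rows", "payload": {
  "plan": "5.8 0 0 0 0 0 0; 5.8 0 0 0 0 0 0; 5.8 0 0 0 0 0 0; 5.8 0 0 0 0 0 0; 5.8 0 0 -2 0 0 0; 5.8 0 0 -5 0 0 0; 5.8 0 0 -5 0 0 0; 0 0 5 0 0 0 0; 0 0 5 0 0 0 0; 0 0 4 0 0 0 0; 0 0 0 0 0 0 0; 0 0 0 0 0 0 0"
}}

```text
t: 12.32
ee_pos: [486.6, 469.0, 175.3]
orientation: [-0.118, 3.139, -0.001]
ft_force: [0.2, -0.2, -0.2]
width: 11.8
```

```bash
python3 - <<'E'
from h import *
delta([505,462,120],4.2)
im=grab("side"); im2=grab("top"); f=lambda i,x,y:cv2.resize(cv2.cvtColor(i["pixels"],cv2.COLOR_RGB2BGR)[y:y+100,x:x+80],None,fx=5,fy=5,interpolation=2); cv2.imwrite("pics/c6.png",np.hstack([f(im,180,100),f(im2,115,165)]))
E
```

```text
t 12.32 at [486.6 469.  175.3] w 11.8 F [ 0.2 -0.2 -0.2] q [ 0.75  0.55  1.54 -0.    1.05 -0.9 ]
shift(tool now) cm [-1.78 -0.83  5.53] shift(tool goal) [-1.78 -0.83  5.53] turn deg [-0.02  0.    0.1 ]
```

View pics/c6.png

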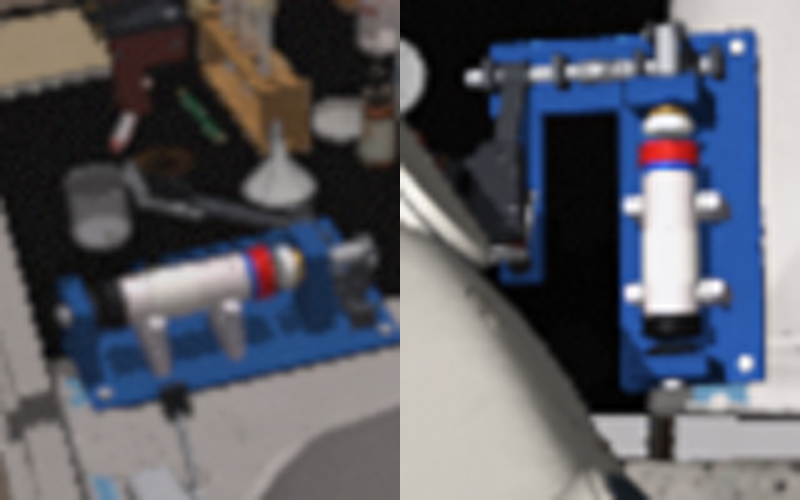

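{"api": "play_rows", "payload": {
  "plan": "0 -1.8 -0.8 2 0 0 0; 0 0 0 3 0 0 0; 0 0 0 1 0 0 0; 0 0.3 0 0.7 0 0 0; 0 0.4 0 0.7 0 0 0; 0 0.3 0 0.7 0 0 0; 0 0.3 0 0.7 0 0 0; 0 0 0 0 0 0 0"
}}

```text
t: 13.42
ee_pos: [492.0, 462.0, 86.4]
orientation: [0.118, -3.139, 0.0]
ft_force: [-0.3, -0.2, 1.7]
width: 0.4
```

{"api": "play_rows", "payload": {
  "plan": "0 0.1 0 0.8 0 0 0; 0 0.1 0 0.8 0 0 0; 0 0.1 0 0.8 0 0 0; 0 0.1 0 0.8 0 0 0; 0 0.1 0 0.8 0 0 0; 0 0 0 0 0 0 0"
}}

```text
t: 14.18
ee_pos: [487.0, 461.4, 45.8]
orientation: [0.117, -3.139, 0.001]
ft_force: [-3.0, 0.2, 3.6]
width: 0.4
```

```bash
python3 - <<'E'
from h import *
delta([484,462,24],4.2)
im=grab("side"); im2=grab("top"); f=lambda i,x,y:cv2.resize(cv2.cvtColor(i["pixels"],cv2.COLOR_RGB2BGR)[y:y+100,x:x+80],None,fx=5,fy=5,interpolation=2); cv2.imwrite("pics/c7.png",np.hstack([f(im,180,100),f(im2,115,165)]))
E
```

```text
t 14.18 at [487.  461.4  45.8] w 0.4 F [-3.   0.2  3.6] q [ 0.74  0.71  1.61  0.    0.83 -0.91]
shift(tool now) cm [0.29 0.08 2.18] shift(tool goal) [0.29 0.08 2.18] turn deg [-0.03 -0.05  0.08]
```

View pics/c7.png

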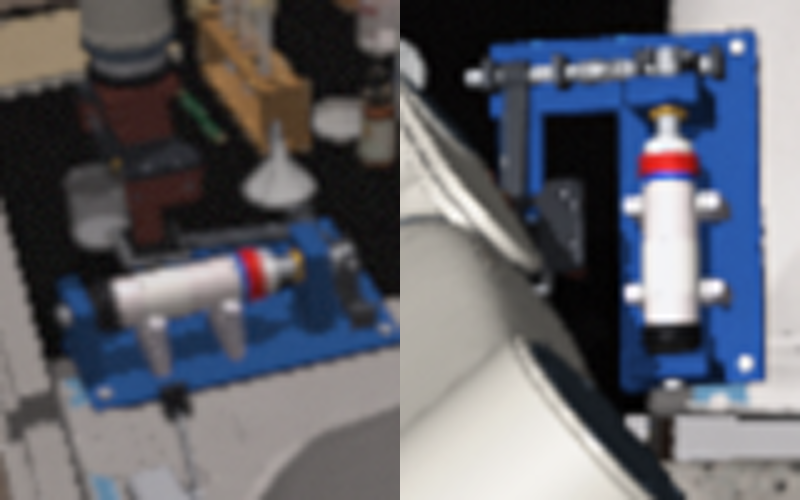

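{"api": "play_rows", "payload": {
  "plan": "0 0.1 0 0.7 0 0 0; 0 0.1 0 0.7 0 0 0; 0 0 0 0.5 0 0 0; 0 0 0 0 0 0 0"
}}

```text
t: 14.78
ee_pos: [485.6, 461.5, 27.8]
orientation: [-0.117, 3.139, 0.0]
ft_force: [-2.5, 0.7, 5.0]
width: 0.4
```

{"api": "play_rows", "payload": {
  "plan": "0 0 0 0.3 0 0 0; 0 0 0 0.3 0 0 0; 0 0 0 0 0 0 0"
}}

```text
t: 15.15
ee_pos: [485.5, 461.5, 22.4]
orientation: [-0.117, 3.139, 0.0]
ft_force: [-4.2, -0.7, 9.6]
width: 0.5
```

{"api": "play_rows", "payload": {
  "plan": "0 0 0 0.3 0 0 0; 0 0 0 0 0 0 0; 0 0 0 0.2 0 0 0; 0 0 0 0 0 0 0"
}}

```text
t: 15.65
ee_pos: [485.5, 461.6, 20.4]
orientation: [-0.117, 3.139, 0.0]
ft_force: [-10.9, -6.4, 33.2]
width: 0.6
```

```bash
python3 - <<'E'
from h import *
delta([484,462,20],4.2)
im=grab("side"); im2=grab("top"); f=lambda i,x,y:cv2.resize(cv2.cvtColor(i["pixels"],cv2.COLOR_RGB2BGR)[y:y+100,x:x+80],None,fx=5,fy=5,interpolation=2); cv2.imwrite("pics/c8.png",np.hstack([f(im,180,100),f(im2,115,165)]))
E
```

```text
t 15.65 at [485.5 461.6  20.4] w 0.6 F [-10.9  -6.4  33.2] q [ 0.74  0.74  1.61 -0.    0.79 -0.9 ]
shift(tool now) cm [0.15 0.05 0.04] shift(tool goal) [0.15 0.05 0.04] turn deg [0.01 0.02 0.09]
```

View pics/c8.png

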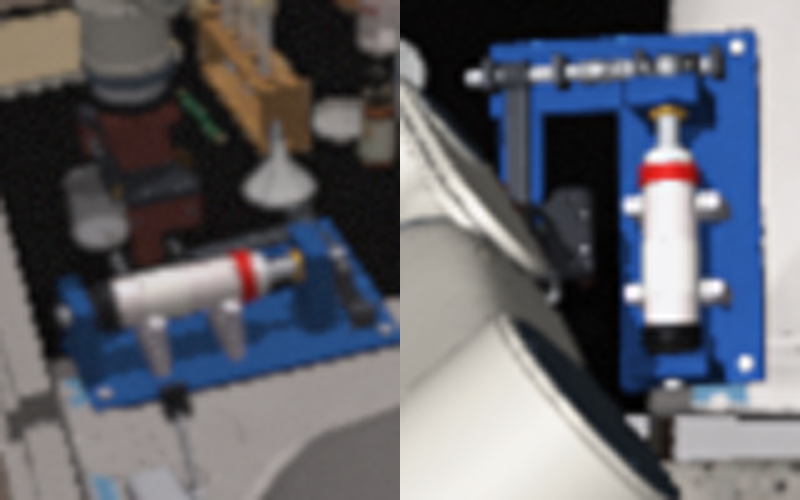

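{"api": "play_rows", "payload": {
  "plan": "0 0 0 -0.8 0 0 0; 0 -0.1 0 -0.8 0 0 0; 0 -0.1 0 -1 0 0 0; 0 -0.2 0 -1 0 0 0; 0 -0.2 0 -1.2 0 0 0; 0 -0.3 0 -1.5 0 0 0; 0 -0.3 0 -1.5 0 0 0; 0 0 0 -2 0 0 0; 0 0 0 -3 0 0 0; 5.8 0 0 -3 0 0 0; 5.8 0 -3 0 0 0 0; 5.8 0 -5 0 0 0 0; 5.8 0 -5 0 0 0 0; 5.8 0 0 0 0 0 0; 5.8 0 0 0 0 0 0"
}}

```text
t: 17.62
ee_pos: [507.2, 333.1, 175.4]
orientation: [-0.116, 3.139, 0.001]
ft_force: [0.5, -0.2, -0.1]
width: 56.1
```

```bash
python3 - <<'E'
from h import *
delta([489.5,329.3,57],4.2)
im=grab("top"); p=cloud(im); q=p[202:218,122:143].reshape(-1,3); q=q[q[:,2]>60]; print("pad",len(q),np.median(q,0).round(1) if len(q) else 0)
im=grab("side"); p=cloud(im); q=p[150:240,190:260].reshape(-1,3)
r=q[(abs(q[:,0]-505)<25)&(abs(q[:,1]-462)<30)&(q[:,2]>20)&(q[:,2]<115)]; print("pad side",len(r),np.percentile(r,[5,50,95],axis=0).round() if len(r) else 0)
E
```

```text
t 17.62 at [507.2 333.1 175.4] w 56.1 F [ 0.5 -0.2 -0.1] q [ 0.56  0.45  1.71  0.    0.98 -1.08]
shift(tool now) cm [ 1.8  -0.25 11.84] shift(tool goal) [ 1.79 -0.25 11.84] turn deg [0.04 0.02 0.04]
pad 336 [420.5 315.2 593.8]
pad side 1 [[485. 459.  21.]
 [485. 459.  21.]
 [485. 459.  21.]]
```

{"api": "play_rows", "payload": {
  "plan": "5.8 1.8 -0.25 3 0 0 0; 5.8 0 0 4 0 0 0; 5.8 0 0 3 0 0 0; 5.8 0 0 1.7 0 0 0; 5.8 0 0 0 0 0 0; 5.8 0 0 0 0 0 0"
}}

```text
t: 18.48
ee_pos: [490.0, 329.6, 58.6]
orientation: [-0.118, 3.138, 0.001]
ft_force: [1.1, -0.0, 0.1]
width: 58.0
```

```bash
python3 - <<'E'
from h import *
delta([489.5,329.3,56],4.2)
im=grab("side"); f=lambda i,x,y:cv2.resize(cv2.cvtColor(i["pixels"],cv2.COLOR_RGB2BGR)[y:y+100,x:x+100],None,fx=5,fy=5,interpolation=2); cv2.imwrite("pics/c9.png",f(im,180,100))
E
```

```text
t 18.48 at [490.  329.6  58.6] w 58.0 F [ 1.1 -0.   0.1] q [ 0.57  0.6   1.8  -0.    0.74 -1.07]
shift(tool now) cm [ 0.05 -0.02  0.26] shift(tool goal) [ 0.05 -0.02  0.26] turn deg [0.04 0.08 0.1 ]
```

View pics/c9.png

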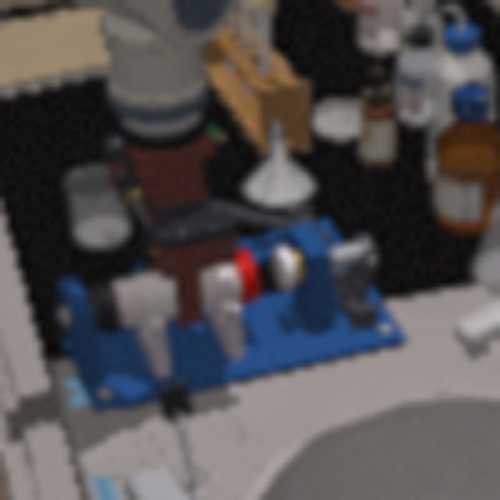

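{"api": "play_rows", "payload": {
  "plan": "5.8 0 0 0.3 0 0 0; 3.5 0 0 0 0 0 0; 3.5 0 0 0 0 0 0; 3.5 0 0 0 0 0 0; 3.5 0 0 0 0 0 0; 3.5 0 0 0 0 0 0; 3.5 0 0 -1 0 0 0; 3.5 0 0 -3 0 0 0; 3.5 0 0 -5 0 0 0; 3.5 0 0 -5 0 0 0; 3.5 0 0 0 0 0 0"
}}

```text
t: 19.9
ee_pos: [491.3, 329.9, 199.0]
orientation: [-0.117, 3.133, 0.006]
ft_force: [0.4, -0.2, -1.6]
width: 39.7
```

{"api": "play_rows", "payload": {
  "plan": "3.5 0 -2.5 0 0 0 2.5; 3.5 0 -5 0 0 0 2.4; 3.5 0 -5 0 0 0 0; 3.5 0 -5 0 0 0 0; 3.5 0 -5 0 0 0 0; 3.5 0 -5 0 0 0 0; 3.5 0 -5 0 0 0 0; 3.5 0 -5 0 0 0 0; 3.5 0 -5 0 0 0 0; 3.5 0 -5 0 0 0 0; 3.5 0 -5 0 0 0 0; 3.5 0 -4.5 0 0 0 0; 3.5 0 -3 0 0 0 0; 3.5 0 -1.5 0 0 0 0; 3.5 0 0 0 0 0 0; 3.5 0 0 0 0 0 0"
}}

```text
t: 21.9
ee_pos: [486.6, -284.8, 194.2]
orientation: [-0.016, -3.14, -0.001]
ft_force: [-0.2, -0.4, -2.6]
width: 39.3
```

```bash
python3 - <<'E'
from h import *
delta([477.5,-303.5,70],-0.7)
im=grab("side"); p=cloud(im); H,S,V=cv2.split(cv2.cvtColor(im["pixels"],cv2.COLOR_RGB2HSV))
red=(S>120)&((H<8)|(H>172))&(V>80)
q=p[red&(p[...,2]>120)&(p[...,1]<-200)&(p[...,0]<600)]; print("held red",len(q),np.percentile(q,[3,50,97],axis=0).round(1))
im=grab("top"); H,S,V=cv2.split(cv2.cvtColor(im["pixels"],cv2.COLOR_RGB2HSV))
m=np.zeros_like(H); m[200:225,341:360]=((S>120)&((H<8)|(H>172))&(V>80))[200:225,341:360]
if m.any():
    v,u=np.nonzero(m); print("done red",len(v),ray(im,u.mean(),v.mean(),40).round(1),"was 535.8 -375.6")
E
```

```text
t 21.9 at [ 486.6 -284.8  194.2] w 39.3 F [-0.2 -0.4 -2.6] q [-0.55  0.37  1.79  0.    0.98 -2.11]
shift(tool now) cm [ 0.87 -1.89 12.42] shift(tool goal) [ 0.88 -1.88 12.42] turn deg [ 0.05 -0.06  0.12]
held red 62 [[ 507.1 -373.5  207. ]
 [ 543.3 -308.3  229.6]
 [ 551.8 -287.4  365. ]]
```

{"api": "play_rows", "payload": {
  "plan": "3.5 0.9 -1.9 2 0 0 0.1; 3.5 0 0 4 0 0 0; 3.5 0 0 4 0 0 0; 3.5 0 0 2.4 0 0 0; 3.5 0 0 0 0 0 0; 3.5 0 0 0 0 0 0"
}}

```text
t: 22.75
ee_pos: [478.5, -304.9, 71.7]
orientation: [0.019, 3.14, -0.001]
ft_force: [-0.2, 0.4, -2.4]
width: 39.4
```

```bash
python3 - <<'E'
from h import *
delta([477.5,-303.5,18],-0.7)
im=grab("top"); H,S,V=cv2.split(cv2.cvtColor(im["pixels"],cv2.COLOR_RGB2HSV))
red=((S>120)&((H<8)|(H>172))&(V>80)).astype(np.uint8); red[:195]=0; red[230:]=0; red[:,:300]=0; red[:,385:]=0
k,l,st,c=cv2.connectedComponentsWithStats(red)
for i in range(1,k):
    if st[i,4]>5: print(st[i],ray(im,*c[i],40).round(1),ray(im,*c[i],93).round(1))
E
```

```text
t 22.75 at [ 478.5 -304.9   71.7] w 39.4 F [-0.2  0.4 -2.4] q [-0.59  0.55  1.85  0.    0.74 -2.15]
shift(tool now) cm [0.11 0.14 5.37] shift(tool goal) [0.1  0.14 5.37] turn deg [-0.04  0.06  0.02]
[332 200   3   6  12] [ 549.6 -299.2   40. ] [ 539.3 -288.4   93. ]
```

{"api": "play_rows", "payload": {
  "plan": "3.5 0.1 0.15 2 0 0 0; 3.5 0 0 2 0 0 0; 3.5 0 0 0.9 0 0 0; 3.5 0 0 0 0 0 0; 3.5 0 0 0.4 0 0 0; 3.5 0 0 0 0 0 0"
}}

```text
t: 23.55
ee_pos: [477.6, -303.8, 19.0]
orientation: [0.02, 3.14, -0.001]
ft_force: [-0.4, 1.7, 7.1]
width: 39.5
```

{"api": "play_rows", "payload": {
  "plan": "4.2 0 0 0 0 0 0; 4.8 0 0 0 0 0 0; 5.8 0 0 0 0 0 0; 5.8 0 0 0 0 0 0; 5.8 0 0 0 0 0 0; 5.8 0 0 -1 0 0 0; 5.8 0 0 -3 0 0 0; 5.8 0 0 -5 0 0 0; 5.8 0 0 -5 0 0 0; 5.8 0 4 -2 0 0 0; 5.8 0 5 0 0 0 0; 0 0 5 0 0 0 0; 0 0 5 0 0 0 0; 0 0 5 0 0 0 0; 0 0 5 0 0 0 0; 0 0 0 0 0 0 0"
}}

```text
t: 25.55
ee_pos: [480.2, -10.9, 178.4]
orientation: [0.013, 3.141, 0.0]
ft_force: [0.4, 0.1, 0.3]
width: 11.1
```

```bash
python3 - <<'E'
from h import *
delta([450,133,150],0)
im=grab("top"); p=cloud(im); H,S,V=cv2.split(cv2.cvtColor(im["pixels"],cv2.COLOR_RGB2HSV))
red=((S>120)&((H<8)|(H>172))&(V>80)).astype(np.uint8); red[:195]=0; red[230:]=0; red[:,:300]=0; red[:,385:]=0
k,l,st,c=cv2.connectedComponentsWithStats(red)
for i in range(1,k):
    if st[i,4]>5: print("red",st[i],ray(im,*c[i],40).round(1))
dk=(V<70).astype(np.uint8); dk[:,:320]=0;dk[:,384:]=0;dk[:234]=0;dk[243:]=0
k,l,st,c=cv2.connectedComponentsWithStats(dk)
for i in range(1,k):
    if st[i,4]>20: print("blk",st[i],ray(im,*c[i],40).round(1))
q=p[205:236,328:338].reshape(-1,3); print("tube3 top z",np.nanpercentile(q[:,2],[50,90]))
f=lambda i,x,y,w,h,k:cv2.resize(cv2.cvtColor(i["pixels"],cv2.COLOR_RGB2BGR)[y:y+h,x:x+w],(w*k,h*k),interpolation=2)
s=grab("side")
cv2.imwrite("pics/c10.png",np.vstack([np.hstack([f(im,318,190,80,60,5),f(s,215,250,80,60,5)]),np.hstack([f(im,210,210,50,37,8),f(s,195,190,50,37,8)])]))
# lever tab
b=p[218:246,212:246].reshape(-1,3); c=im["pixels"][218:246,212:246].reshape(-1,3)
t=b[(b[:,2]>85)&(b[:,2]<130)]; print("tab",len(t),np.median(t,0).round(1),t.min(0).round(1),t.max(0).round(1))
E
```

```text
t 25.55 at [480.2 -10.9 178.4] w 11.1 F [0.4 0.1 0.3] q [-0.05  0.28  1.98  0.    0.89 -1.61]
shift(tool now) cm [ 3.14 14.36  2.84] shift(tool goal) [ 3.02 14.39  2.84] turn deg [ 0.01  0.04 -0.47]
red [329 203  11   5  41] [ 539.9 -303.7   40. ]
red [347 204  12   5  44] [ 535.8 -375.6   40. ]
blk [329 235  12   5  48] [ 413.4 -300.4   40. ]
blk [348 236  12   6  50] [ 409.5 -373.4   40. ]
tube3 top z [51.29789625 57.27541855]
tab 34 [448.5 134.9 110.9] [439.  121.9  89.9] [460.  142.6 122.1]
```

View pics/c10.png

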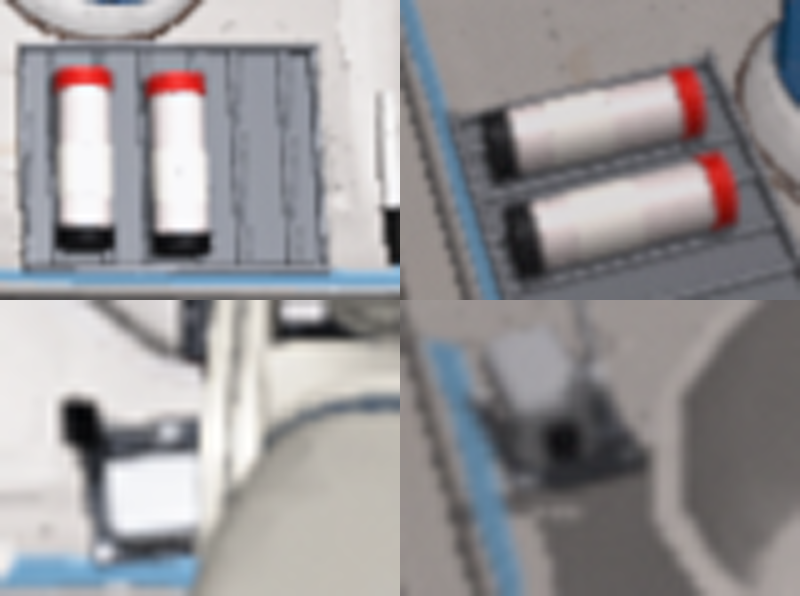

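{"api": "play_rows", "payload": {
  "plan": "0 0 5 0 0 0 -0.5; 0 1.5 5 0 0 0 0; 0 1.5 5 0 0 0 0; 0 0.1 3.6 0 0 0 0; 0 0 0 3 0 0 0; 0 0 0 4 0 0 0; 0 0 0 2.5 0 0 0; 0 0 0 0 0 0 0; 0 0 0 0 0 0 0"
}}

```text
t: 26.78
ee_pos: [451.5, 172.1, 83.5]
orientation: [0.008, 3.141, 0.0]
ft_force: [-0.1, -0.3, 0.4]
width: 0.4
```

```bash
python3 - <<'E'
from h import *
delta([449,150,82],0)
E
```

```text
t 26.77 at [451.5 172.1  83.5] w 0.4 F [-0.1 -0.3  0.4] q [ 0.34  0.44  2.03 -0.    0.67 -1.23]
shift(tool now) cm [ 0.24 -2.21  0.15] shift(tool goal) [ 0.25 -2.21  0.15] turn deg [ 0.02  0.06 -0.29]
```

{"api": "play_rows", "payload": {
  "plan": "0 0.2 -1 0 0 0 0; 0 0 -1 0 0 0 0; 0 0 -1 0 0 0 0; 0 0 -1 0 0 0 0; 0 0 -1 0 0 0 0; 0 0 -0.8 0 0 0 0; 0 0 -0.8 0 0 0 0; 0 0 0 0 0 0 0"
}}

```text
t: 27.78
ee_pos: [448.7, 106.4, 82.7]
orientation: [0.008, 3.141, 0.001]
ft_force: [2.5, 3.9, -0.6]
width: 0.6
```

{"api": "play_rows", "payload": {
  "plan": "0 0 -0.7 0 0 0 0; 0 0 -0.7 0 0 0 0; 0 0 0 0 0 0 0"
}}

```text
t: 28.15
ee_pos: [448.1, 92.8, 82.6]
orientation: [-0.007, -3.141, -0.0]
ft_force: [0.8, 3.7, 0.9]
width: 0.3
```

{"api": "play_rows", "payload": {
  "plan": "0 0 -0.4 0 0 0 0; 0 0 -0.3 0 0 0 0; 0 0 0 0 0 0 0"
}}

```text
t: 28.52
ee_pos: [447.9, 86.5, 82.6]
orientation: [-0.007, -3.141, -0.002]
ft_force: [0.1, 9.4, -0.1]
width: 0.3
```

{"api": "play_rows", "payload": {
  "plan": "0 0 -0.2 0 0 0 0; 0 0 0 0 0 0 0; 0 0 -0.1 0 0 0 0; 0 0 0 0 0 0 0"
}}

```text
t: 29.02
ee_pos: [448.0, 85.5, 82.6]
orientation: [-0.008, -3.141, -0.006]
ft_force: [-1.3, 24.8, -1.9]
width: 0.6
```

{"api": "play_rows", "payload": {
  "plan": "0 0 1 0 0 0 0; 0 0 1 0 0 0 0; 0 0 1.5 0 0 0 0; 0 0 1.5 0 0 0 0; 0 0 2 0 0 0 0; 0 0 2 0 0 0 0; 0 0 2 0 0 0 0; 0 0 0 -4 0 0 0; 0 0 0 -5 0 0 0; 0 0 5 0 0 0 0; 0 0 5 0 0 0 0; 0 0 5 0 0 0 0; 0 0 0 0 0 0 0; 0 0 0 0 0 0 0"
}}

```text
t: 30.78
ee_pos: [448.5, 342.3, 172.2]
orientation: [-0.005, -3.141, 0.002]
ft_force: [0.2, -0.1, 0.7]
width: 0.5
```

```bash
python3 - <<'E'
from h import *
delta([449,150,82],0)
im=grab("top"); p=cloud(im); d=np.load("top0.npz")
b=p[218:246,212:246].reshape(-1,3); t=b[(b[:,2]>85)&(b[:,2]<130)]; print("tab",len(t),np.median(t,0).round(1),"was 448.5 134.9 110.9")
def diff(n,r):
    a=d["rgb"][r[1]:r[3],r[0]:r[2]].astype(int); b=im["pixels"][r[1]:r[3],r[0]:r[2]].astype(int); print(n,(abs(a-b).sum(-1)>90).mean().round(3))
diff("done tube",(344,200,362,243)); diff("marker",(388,200,400,245)); diff("beaker",(100,213,122,238)); diff("treadle",(124,203,142,217)); diff("press",(145,170,188,243))
H,S,V=cv2.split(cv2.cvtColor(im["pixels"],cv2.COLOR_RGB2HSV))
red=((S>120)&((H<8)|(H>172))&(V>80)).astype(np.uint8); red[:195]=0; red[230:]=0; red[:,:300]=0; red[:,385:]=0
k,l,st,c=cv2.connectedComponentsWithStats(red)
for i in range(1,k):
    if st[i,4]>5: print("red",st[i],ray(im,*c[i],40).round(1))
E
```

```text
t 30.77 at [448.5 342.3 172.2] w 0.5 F [ 0.2 -0.1  0.7] q [ 0.63  0.4   1.8  -0.    0.94 -0.94]
shift(tool now) cm [ -0.11 -19.22   9.04] shift(tool goal) [ -0.05 -19.23   9.02] turn deg [-0.07 -0.05 -0.17]
tab 34 [448.8 135.  109. ] was 448.5 134.9 110.9
done tube 0.0
marker 0.0
beaker 0.487
treadle 0.937
press 0.46
red [329 203  11   5  42] [ 540.  -303.2   40. ]
red [347 204  12   5  44] [ 535.8 -375.6   40. ]
```

{"api": "play_rows", "payload": {
  "plan": "0 0 -5 -2 0 0 0; 0 0 -5 0 0 0 0; 0 0 -5 0 0 0 0; 0 0 -5 0 0 0 0; 0 0 -5 0 0 0 0; 0 0 -5 0 0 0 0; 0 0 -5 0 0 0 0; 0 0 0 0 0 0 0; 0 0 0 0 0 0 0"
}}

```text
t: 31.95
ee_pos: [447.3, -7.8, 192.7]
orientation: [-0.009, -3.141, -0.0]
ft_force: [0.3, 0.6, -0.9]
width: 0.6
```

```bash
python3 - <<'E'
from h import *
im=grab("top"); d=np.load("top0.npz")
def diff(n,r):
    a=d["rgb"][r[1]:r[3],r[0]:r[2]].astype(int); b=im["pixels"][r[1]:r[3],r[0]:r[2]].astype(int); print(n,(abs(a-b).sum(-1)>90).mean().round(3))
diff("beakers",(100,170,122,238)); diff("treadle",(124,203,142,217)); diff("press",(145,170,188,243)); diff("left bench",(0,110,122,243))
print(get_obs()["ee_pos"].round())
E
```

```text
beakers 0.0
treadle 0.0
press 0.0
left bench 0.0
[447.  -7. 193.]
```

All is as it was: treadle up, ram withdrawn, bystanders unmoved. I'm handing the job in.

```bash
python3 -c "
from workcell import *
print(close_job())"
```

```text
the job is handed in; nothing more can be done
None
```

The job is finished and handed in at about 32 s of the 72 s allowed. No check failed or disagreed.

- **Capping:** I laid the tube in the press cradle with its red cap towards the ram. I pressed the treadle until the force jumped from about 10 N to 33 N at its stop. The blue ring then no longer showed, so the cap is home. After I let go, the treadle came up and the ram withdrew.
- **Tray:** The capped tube now lies in the empty +72 mm lane, 72 mm from the tube that was already capped.
- **Counting:** I swung the tally lever until the force rose from about 4 N to 25 N at its stop. It sprang back to within about 2 mm of its first position.
- **Last checks:** The top camera showed no change from the first picture at the press, treadle, beaker, marker and already-capped tube. The arm was clear of everything when I handed in.

I judged both stops by the sharp rise in force, since the joint angles cannot be read directly.

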